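# Slide the serving board out of its sloping holder and set the salt shaker on it

### The arm

A 7-joint arm with a two-finger parallel gripper is mounted at the origin on a cart in front of the work surface, level with it; the furniture and walls round the work are solid. World frame = base frame: x ahead of the robot, y to its left, z up, the work surface at z = 0. Lengths are in m, angles in rad, forces in N, time in s.
With the tool pointing down it reaches from about 0.35 to 0.9 m from the base axis. Payload 8.1 kg.
Tool frame: the origin (TCP) lies at the centre of the arm's flange, where the gripper is bolted on; the fingertips stand 178 mm ahead of it and the grasp point (between the pads) lies 159 mm ahead of it; z points along the fingers, y is the line along which they close (so a half turn about z gives the same grasp; the last joint's range is limited). The gripper opens to 92 mm and grips with 3 to 60 N. Pads are 19 mm wide; open, the fingers measure 130 mm over their backs; the gripper's body (75 mm by 190 mm) begins 47 mm behind the grasp point.
Start: joints at [-1.427, 0.434, 0.025, 1.573, -0.012, 1.134, -0.075], TCP at [0.153, 0.606, 0.405] pointing down, gripper open.
Joint ranges: [-2.62, 2.62], [-0.44, 2.09], [-1.27, 1.32], [0.08, 2.57], [-1.32, 4.46], [0.12, 2], [-2.74, 2.74]. Speed limits (rad/s): [2.22, 2.22, 3.01, 3.01, 3.14, 3.14, 3.14].

### API

Orientations are given as a rotation vector (axis times angle).
In Python, from cell import arm gives the robot as it stands. The module is installed in compiled form; this text tells all that it offers.
- The arm moves only by the shell command python3 -m inch 'ROWS' [FORCE]. ROWS is text: rows parted by semicolons, each of 5 numbers parted by spaces: the shift along the tool's x, y, z in m, then the turn about the tool's z in rad, then the finger opening in m, from 0 to 0.0918. In form: x y z roll fingers; .... A call has 1 to 5 rows; each row is the pose to reach, as a shift and turn from the pose commanded when the call began, along the tool's axes at that moment; what a row does not reach only later rows make up. A row lasts 1/10 s, in which the tool goes at most 50 mm and 8.59 degrees, less where a joint would pass 70% of its speed; a pose out of reach is approached as far as the arm can. A call with a gripper value outside its range is refused whole. The fingers move at their own pace and stop on an object; FORCE is the grip in N (left out, the last holds). Time passes only in rows, so rows that repeat a pose let the fingers close. It gives the time, the measured TCP pose, the force, the opening and the grip force at its end, in the units of the state.
- arm.observe(): the state, without advancing time (a new reading comes with each control period).
- arm.get_image(name): name is "scene" or "top"; returns the picture (384x512x3 uint8, red, green, blue); there is no depth.
- arm.get_calibration(name): a dict with "intrinsics" (3x3 intrinsics, pixels), "distortion" ([k1, k2, p1, p2, k3] as OpenCV has them; the pictures are not rectified), "pose" (4x4, takes a point from camera to world coordinates). Camera axes: x right, y up, looking along -z (the intrinsics and any distortion apply to the point x, -y, -z); pixel columns grow to the right and rows downward; lengths in m; the calibration is good to about 2 mm. A picture is of the moment at which its call begins. get_calibration takes no time and is no camera call.
- arm.sign_off(): hands the job in; it is judged then, once.
Trained networks look in the newest picture that a camera, given by its name, has taken for a name from the list of things; names that differ only in an ending like _2 or _b are one class to them, and where a whole thing is asked for, a point or a joint stands for the part that bears it (a point fixed in the world has none). Each returns a list of dicts, best first, with "conf" (0 to 1); they miss things now and then, are a little off and sometimes report something else, mostly with a low value. They report only what shows in the picture. A call takes as long as a camera call. They do not tell look-alikes from the thing itself.
- arm.look_for(camera, query): "point" ([row, column] in pixels, amid what is visible of it).
- arm.silhouettes(camera, query): "region" (384x512 bool, what is visible of it) and "point" ([row, column] in pixels, amid what is visible of it).
- arm.place_of(camera, query): "point" ([row, column] in pixels: a listed point, or the origin of a listed thing).
The state is a dict: "clock": time; "joints": joint angles; "dq": joint speeds; "joint_efforts": joint torques, N m; "position": TCP position; "ee_rot": TCP orientation; "force": force on the tool from outside, world axes, zero at the start; "ft_torque": the same for the moment, N m; "width": opening from 0.0 (shut) to 1.0 (fully open); "gripper_force": force on a finger pad.
Only numpy, scipy, OpenCV 4.12 (cv2) and the standard library are available. Lean on these libraries where they do the work, as an engineer would, in place of code of your own. Each camera call takes 0.05 s, during which the arm holds its last target. There are 200 camera calls.

### The job

Push the small wooden serving board by its lower edge up out of the slots of its sloping holder, until the whole board lies flat on the holder's level deck. Then stand the salt shaker upright in the middle of the board and let go. Leave the other jars where they stand.

Things in the scene. Friction and masses are not known exactly. Their poses are not given: they have to be found in the camera images.
- caddy: fixed brown wooden holder, 350 mm long, 106 mm wide: a slope and a level deck. Origin on the worktop at mid-width, straight below the crest where slope meets deck; y points uphill along it, x across, z up. Slope and deck are two side rails; the channel between (x -34 to 34 mm) is open all along for a finger, but for cross bars under 26 mm high at y = -12 and 168 mm
- slope_foot (a point): mid-width point of the lower end of the slope: y = -154 mm from the holder's origin, 35 mm high. The slope climbs 25 degrees for 170 mm to the crest (107 mm high). Walls 19 mm high at x = -47 and 47 mm guide the board; lips over the lowest 75 mm of slope hold its long edges down; two corner stops hold its lower edge and leave its middle 68 mm free
- deck (a point): middle of the level deck, on the rail tops, 107 mm high: the deck runs from the crest, 87.5 mm before this point along the holder's y, to a stop 10 mm high 87.5 mm beyond it. It has no side walls. A wall cabinet overhangs the back of the worktop: its front is at world x = 0.58 m, its underside 0.36 m up, so a wrist leaning a little towards the robot (about 10 degrees) keeps clear of it
- board: loose pale wooden board, 92 (x) x 140 (y) x 10 mm (z), 0.11 to 0.23 kg. Origin at its centre; y points uphill, z out of its upper face. Starts with its lower edge (y = -70 mm) on the corner stops. Push it parallel to the slope, or it binds. It tips over the crest by itself once its centre has passed it; then push on until its trailing edge is over the deck. On the slope it may slide back
- shaker_mid (a point): centre (half-way up, 45 mm above its foot) of the loose salt shaker: round, 44 mm in diameter, 90 mm tall, pale see-through body, grey in its lower half, and a domed light grey cap with holes; about 0.14 kg; its foot is not quite even, so it may lean by 2 or 3 degrees; stands upright on the worktop; z axis up
- spice: bystander: loose spice jar, 42 mm across, 96 mm tall, clear glass with a broad ochre screw cap, standing on the worktop beside the shaker (the two may have changed places). Origin at the centre of its underside
- jam: bystander: loose jam jar, 68 mm in diameter, 84 mm tall, squat with an ochre lid, standing on the worktop behind the other two. Origin at the centre of its underside
Not all that is in view belongs to the job. What is shaped like the part that bears shaker_mid but black is not meant.

How it is judged:
By the outcome, as a careful person would: the job done as asked, in the order asked, and still so for the second after the job is handed in, with the robot touching nothing.
It also fails if it takes over 72 s, if anything falls off the work surface, if the arm or the gripper's body presses on something with over 40 N, if the wrist force passes 120 N, or if a joint passes its speed limit or range.

## Working session

There is one attempt and no reset: what is moved stays moved. The work goes in short steps, Python scripts to look and compute and a shell command to move; the robot and the scene stay as the last step left them, time stands still between calls to the robot, and variables do not carry over. Pictures are saved under pics/ and viewed, at most 12 in all, crops included, and the job is handed in when it is done.

```bash
mkdir -p pics; cat > h.py <<'E'
import numpy as np, cv2
from cell import arm
from scipy.spatial.transform import Rotation as R
def ray(cam,p):
    c=arm.get_calibration(cam);K=np.array(c["intrinsics"]);d=np.array(c["distortion"]);T=np.array(c["pose"])
    u=cv2.undistortPoints(np.array([[[p[1],p[0]]]],float),K,d)[0,0]
    v=T[:3,:3]@np.array([u[0],-u[1],-1]);return T[:3,3],v/np.linalg.norm(v)
def onz(cam,p,z):
    o,v=ray(cam,p);return o+v*(z-o[2])/v[2]
def tri(ps):
    A=np.zeros((3,3));b=np.zeros(3);L=[]
    for cam,p in ps:
        o,v=ray(cam,p);M=np.eye(3)-np.outer(v,v);A+=M;b+=M@o;L.append((o,v))
    x=np.linalg.solve(A,b);return x,[np.linalg.norm(np.cross(x-o,v)) for o,v in L]
def pix(cam,P):
    c=arm.get_calibration(cam);K=np.array(c["intrinsics"]);d=np.array(c["distortion"]);T=np.array(c["pose"])
    q=(np.atleast_2d(P)-T[:3,3])@T[:3,:3];q=q*[1,-1,-1]
    return cv2.projectPoints(q,np.zeros(3),np.zeros(3),K,d)[0][:,0,::-1]
def save(cam,n):
    im=arm.get_image(cam);cv2.imwrite(f"pics/{n}.png",im[:,:,::-1]);return im
E
cat > a.py <<'E'
from h import *
np.set_printoptions(precision=4,suppress=True)
a=save("scene","s0");b=save("top","t0")
cv2.imwrite("pics/both0.png",cv2.resize(np.hstack([a,b])[:,:,::-1],(800,300)))
for q in ["caddy","slope_foot","deck","board","shaker_mid","spice","jam"]:
    for c in ["scene","top"]:
        print(q,c,[(np.round(r["point"],1).tolist(),round(r["conf"],2)) for r in arm.place_of(c,q)])
for c in ["scene","top"]: print(c,np.array(arm.get_calibration(c)["pose"]))
s=arm.observe();print(s)
E
python3 a.py
```

```text
caddy scene [([267.3, 258.9], 0.75)]
caddy top [([210.8, 290.0], 0.57)]
slope_foot scene [([304.1, 292.0], 0.9)]
slope_foot top [([208.2, 339.9], 0.92)]
deck scene [([214.8, 234.2], 0.69)]
deck top [([207.2, 261.6], 0.85)]
board scene [([275.0, 281.1], 0.6), ([264.6, 253.7], 0.23)]
board top [([207.7, 322.6], 0.73)]
shaker_mid scene [([182.8, 192.6], 0.84), ([153.3, 198.2], 0.6)]
shaker_mid top [([193.4, 166.6], 0.7), ([219.2, 193.2], 0.66)]
spice scene [([165.6, 167.3], 0.55)]
spice top [([221.5, 150.0], 0.86)]
jam scene [([173.7, 240.8], 0.63), ([165.4, 167.0], 0.25)]
jam top [([168.2, 198.0], 0.83)]
scene [[ 0.8299  0.3965 -0.3926  0.1309]
 [-0.5579  0.5984 -0.575  -0.5151]
 [ 0.0069  0.6962  0.7179  0.8756]
 [ 0.      0.      0.      1.    ]]
top [[-0.028   0.9886 -0.1478  0.3711]
 [-0.9996 -0.0291 -0.0054  0.0895]
 [-0.0096  0.1476  0.989   1.1942]
 [ 0.      0.      0.      1.    ]]
{'clock': 0.8, 'joints': array([-1.4266,  0.4345,  0.025 ,  1.5732, -0.0116,  1.134 , -0.0751]), 'dq': array([-0.0001,  0.0015,  0.0009, -0.0002, -0.0003, -0.0013,  0.0019]), 'joint_efforts': array([  0.0002, -66.7589,   0.9836, -31.4783,  -0.0609,   0.0326,
         0.    ]), 'position': array([0.1527, 0.6061, 0.4048]), 'ee_rot': array([0.3868, 3.1177, 0.0001]), 'force': array([ 0.2017,  0.4015, -0.0765]), 'ft_torque': array([-0.0319,  0.01  ,  0.0357]), 'gripper_force': 0.0, 'width': 1.0008692518918703}
```

View pics/s0.png

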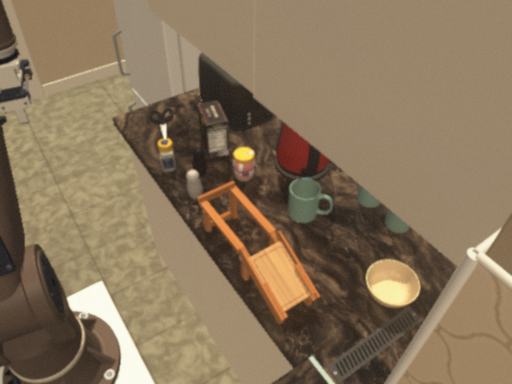

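View pics/t0.png

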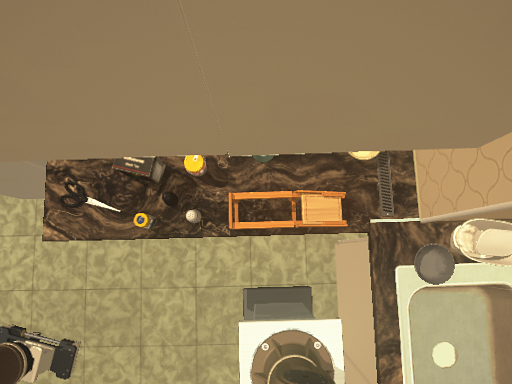

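```bash
cat > b.py <<'E'
from h import *
np.set_printoptions(precision=4,suppress=True)
for n,a,b in [("caddy",(267.3,258.9),(210.8,290)),("foot",(304.1,292),(208.2,339.9)),("deck",(214.8,234.2),(207.2,261.6)),("board",(275,281.1),(207.7,322.6)),
 ("shA",(182.8,192.6),(193.4,166.6)),("shB",(153.3,198.2),(193.4,166.6)),("shC",(182.8,192.6),(219.2,193.2)),("shD",(153.3,198.2),(219.2,193.2)),("spice",(165.6,167.3),(221.5,150)),("jam",(173.7,240.8),(168.2,198))]:
    print(n,*tri([("scene",a),("top",b)]))
E
python3 b.py
```

```text
caddy [ 0.4894 -0.0172 -0.0074] [np.float64(0.0010191256812295115), np.float64(0.0010191256812295082)]
foot [ 0.4829 -0.1655  0.0363] [np.float64(0.0053497048224443195), np.float64(0.005349704822444237)]
deck [0.4865 0.0774 0.1027] [np.float64(0.004542443569214737), np.float64(0.004542443569214657)]
board [ 0.4868 -0.1077  0.0738] [np.float64(0.00021592658568619918), np.float64(0.0002159265856862796)]
shA [ 0.5489  0.4069 -0.084 ] [np.float64(0.020747441524132482), np.float64(0.020747441524132347)]
shB [0.5416 0.3647 0.0678] [np.float64(0.0037403732510201157), np.float64(0.0037403732510201244)]
shC [0.4692 0.2835 0.051 ] [np.float64(0.0039695985240868065), np.float64(0.0039695985240868195)]
shD [0.4701 0.2574 0.1734] [np.float64(0.016182831398137944), np.float64(0.016182831398138083)]
spice [0.4637 0.4309 0.0089] [np.float64(0.0018911313232888838), np.float64(0.0018911313232889435)]
jam [0.6309 0.2772 0.0088] [np.float64(0.003041198302579943), np.float64(0.0030411983025798997)]
```

The scene picture shows the caddy with its slope foot at about (304,292) and its deck near (215,234). The salt shaker is at (183,193), the black look-alike at (153,198), the spice jar at (165,167) and the jam jar at (160,243). The top picture agrees, with the shaker at (217,193) and the board at (208,322). Next I fit the caddy pose and overlay it on the pictures to check.

```bash
cat > c.py <<'E'
from h import *
from scipy.optimize import least_squares
np.set_printoptions(precision=4,suppress=True)
t=np.tan(np.radians(25));s25,c25=np.sin(np.radians(25)),np.cos(np.radians(25))
bc=np.array([0,-100*c25-5*s25,107-100*s25+5*c25])/1000
L={"caddy":[0,0,0],"slope_foot":[0,-.154,.035],"deck":[0,.0875,.107],"board":bc}
obs=[]
for k in range(3):
  for c in ["scene","top"]:
    arm.get_image(c)
    for q in L:
      r=arm.place_of(c,q)
      if r: obs.append((c,L[q],r[0]["point"]))
def W(p,P): 
    P=np.atleast_2d(P); return R.from_euler("z",p[2]).apply(P)+[p[0],p[1],0]
f=lambda p: np.concatenate([(pix(c,W(p,P))[0]-o) for c,P,o in obs])
r=least_squares(f,[.487,-.012,0],loss="soft_l1",x_scale=[.01,.01,.02]);print(r.x,np.sqrt(np.mean(r.fun**2)))
p=r.x;np.save("caddy.npy",p)
x=.053
segs=[[[s*x,-.154,.035],[s*x,0,.107]] for s in(-1,1)]+[[[s*x,0,.107],[s*x,.175,.107]] for s in(-1,1)]+[[[-x,y,z],[x,y,z]] for y,z in((-.154,.035),(0,.107),(.175,.107))]
out=[]
for c,(r0,r1,c0,c1) in (("scene",(170,330,180,340)),("top",(160,260,220,360))):
    im=cv2.imread(f"pics/{'s0' if c=='scene' else 't0'}.png");k=2 if 0 else 4
    big=cv2.resize(im[r0:r1,c0:c1],None,fx=k,fy=k)
    for S in segs:
        q=(pix(c,W(p,S))+.5-[r0,c0])*k;cv2.line(big,*[tuple(int(v) for v in a[::-1]) for a in q],(255,0,0),1)
    out.append(cv2.resize(big,(400,int(400*big.shape[0]/big.shape[1]))))
h=max(o.shape[0] for o in out);cv2.imwrite("pics/ov.png",np.hstack([np.pad(o,((0,h-o.shape[0]),(0,0),(0,0))) for o in out]))
E
python3 c.py
```

```text
[ 0.4843 -0.0107 -0.0124] 26.163226265771495
```

View pics/ov.png

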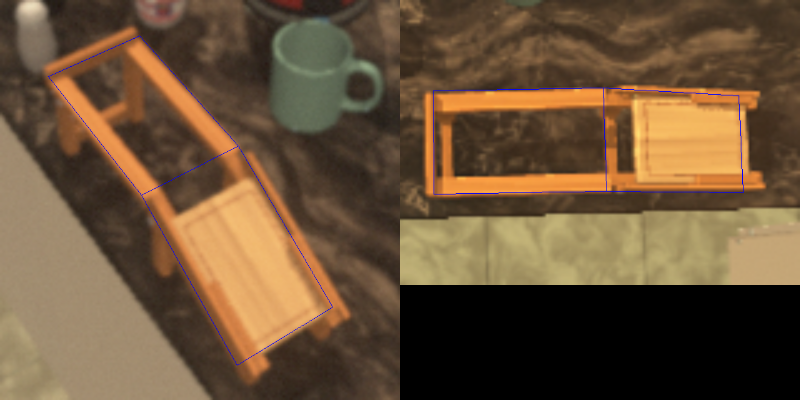

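The overlay fits the deck. At the foot the rails sit about 3 mm further in +x, so I take x = 0.486, y = -0.011 and yaw = 0. Now the approach.

```bash
cat > rel.py <<'E'
import sys
from h import *
# world target TCP x y z, angle of tool y in deg (mod 180)
x,y,z,a=map(float,sys.argv[1:5])
s=arm.observe();M=R.from_rotvec(s["ee_rot"]).as_matrix()
d=M.T@(np.array([x,y,z])-s["position"])
cur=np.degrees(np.arctan2(M[1,1],M[0,1]));t=-((a-cur+90)%180-90)
print("shift",d.round(4),"roll",round(np.radians(t),3),"pos",s["position"].round(4),"ytool",round(cur,1),"tilt",np.degrees(np.arccos(-M[2,2])).round(2),"F",s["force"].round(1),"q",s["joints"].round(2),"t",s["clock"],"w",round(s["width"],3))
E
python3 rel.py 0.45 0.35 0.40 0; python3 rel.py 0.486 -0.191 0.3 0
```

```text
shift [-0.3508 -0.1757  0.0047] roll 1.324 pos [0.1527 0.6061 0.4048] ytool 75.9 tilt 0.0 F [ 0.3 -0.9  1.2] q [-1.43  0.43  0.03  1.57 -0.01  1.13 -0.08] t 2.3 w 0.995
shift [-0.5179 -0.6915  0.1047] roll 1.324 pos [0.1527 0.6061 0.4048] ytool 75.9 tilt 0.0 F [ 0.3 -0.9  1.2] q [-1.43  0.43  0.03  1.57 -0.01  1.13 -0.08] t 2.3 w 0.995
```

```bash
python3 -m inch '-0.35 -0.175 0 0.7 0; -0.35 -0.175 0 0.7 0; -0.35 -0.175 0 0.7 0; -0.35 -0.175 0 0.7 0; -0.35 -0.175 0 0.7 0' 40; python3 rel.py 0.46 0.1 0.40 0;python3 rel.py 0.486 -0.191 0.3 0
```

```text
clock: 2.8
position: [0.3434, 0.4415, 0.405]
ee_rot: [-1.44, -2.792, -0.001]
force: [1.1, 0.9, -0.9]
width: 0.614
gripper_force: 0.0
shift [-0.3459 -0.1029  0.0048] roll 0.618 pos [0.3434 0.4415 0.405 ] ytool 35.4 tilt 0.04 F [ 1.1  0.9 -0.9] q [-1.19  0.33  0.24  1.75 -0.09  1.07 -0.3 ] t 2.8 w 0.614
shift [-0.5981 -0.2505  0.1047] roll 0.618 pos [0.3434 0.4415 0.405 ] ytool 35.4 tilt 0.04 F [ 1.1  0.9 -0.9] q [-1.19  0.33  0.24  1.75 -0.09  1.07 -0.3 ] t 2.8 w 0.614
```

```bash
python3 -m inch '-0.35 -0.103 0 0.618 0; -0.35 -0.103 0 0.618 0; -0.35 -0.103 0 0.618 0; -0.35 -0.103 0 0.618 0; -0.35 -0.103 0 0.618 0'; python3 rel.py 0.486 -0.191 0.33 0
```

```text
clock: 3.3
position: [0.4253, 0.2052, 0.405]
ee_rot: [-2.221, -2.222, -0.001]
force: [1.2, 0.9, 0.3]
width: 0.182
gripper_force: 0.0
shift [-0.3963  0.0604  0.0748] roll 0.001 pos [0.4253 0.2052 0.405 ] ytool 0.0 tilt 0.05 F [1.2 0.9 0.3] q [-0.96  0.18  0.47  1.96 -0.1   1.02 -0.45] t 3.3 w 0.182
```

```bash
python3 -m inch '-0.396 0.06 0 0 0; -0.396 0.06 0 0 0; -0.396 0.06 0 0 0; -0.396 0.06 0 0 0; -0.396 0.06 0 0 0'; python3 rel.py 0.486 -0.191 0.30 0
```

```text
clock: 3.8
position: [0.4639, -0.0418, 0.4052]
ee_rot: [2.214, 2.228, 0.002]
force: [1.7, 0.5, -0.5]
width: 0.005
gripper_force: 0.0
shift [-0.1494  0.0211  0.1051] roll 0.006 pos [ 0.4639 -0.0418  0.4052] ytool 0.4 tilt 0.07 F [ 1.7  0.5 -0.5] q [-0.57  0.18  0.64  1.98 -0.13  1.02  0.14] t 3.8 w 0.005
```

```bash
python3 -m inch '-0.15 0.025 0.06 0 0; -0.15 0.025 0.06 0 0; -0.15 0.025 0.06 0 0; -0.15 0.025 0.06 0 0; -0.15 0.025 0.06 0 0'; python3 rel.py 0.486 -0.191 0.198 0
```

```text
clock: 4.3
position: [0.4894, -0.1923, 0.344]
ee_rot: [-2.22, -2.223, 0.003]
force: [-0.1, 0.3, -0.3]
width: 0.0
gripper_force: 0.0
shift [ 0.0015 -0.0032  0.146 ] roll 0.001 pos [ 0.4894 -0.1923  0.344 ] ytool 0.1 tilt 0.11 F [-0.1  0.3 -0.3] q [-0.22  0.38  0.66  1.93 -0.29  0.93  0.58] t 4.3 w 0.0
```

Above the slope foot, with the tips at about z = 0.166. I take one close look before going down.

```bash
cat > v.py <<'E'
import sys
from h import *
n=sys.argv[1];a=arm.get_image("scene");b=arm.get_image("top")
r=[int(v) for v in sys.argv[2:]] or [150,350,180,380]
A=cv2.resize(a[r[0]:r[1],r[2]:r[3]],(400,400));B=cv2.resize(b[140:260,220:380],(400,300))
cv2.imwrite(f"pics/{n}.png",np.hstack([A,np.pad(B,((0,100),(0,0),(0,0)))])[:,:,::-1])
E
python3 v.py p1
```

```text
(no output)
```

View pics/p1.png

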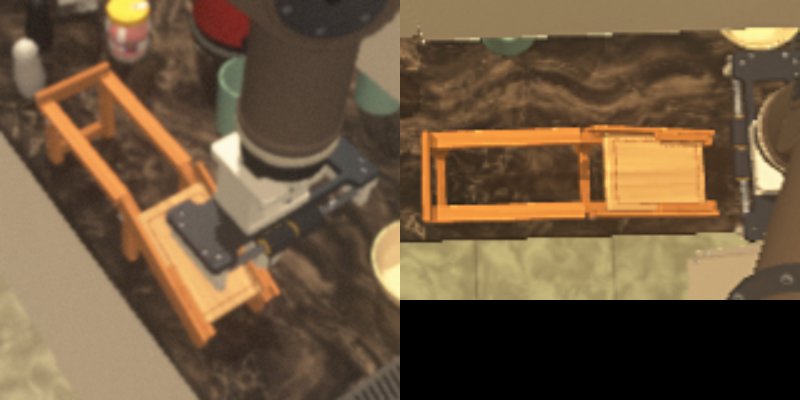

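The gripper is lined up behind the board's lower edge, with the board at (655,172) in the right-hand crop. The bowl lies nearby at (760,35), so I check its distance before going down.

```bash
python3 - <<'E'
from h import *
for p in [(280,367),(262,390),(300,395),(290,370),(305,385)]: print(p,onz("scene",p,.06).round(3))
E
python3 -m inch '0.001 -0.003 0.05 0 0; 0.001 -0.003 0.1 0 0; 0.001 -0.003 0.146 0 0; 0.001 -0.003 0.146 0 0'; python3 rel.py 0.486 -0.175 0.198 0
```

```text
(280, 367) [ 0.645 -0.22   0.06 ]
(262, 390) [ 0.725 -0.215  0.06 ]
(300, 395) [ 0.66  -0.293  0.06 ]
(290, 370) [ 0.632 -0.243  0.06 ]
(305, 385) [ 0.633 -0.289  0.06 ]
clock: 4.8
position: [0.4852, -0.1859, 0.1949]
ee_rot: [-2.206, -2.225, 0.005]
force: [-0.9, -0.1, 0.3]
width: 0.002
gripper_force: 0.0
shift [ 0.0109  0.0008 -0.0031] roll 0.009 pos [ 0.4852 -0.1859  0.1949] ytool 0.5 tilt 0.49 F [-0.9 -0.1  0.3] q [-0.1   0.59  0.5   2.06 -0.49  0.61  0.75] t 4.8 w 0.002
```

```bash
python3 -m inch '0.006 0.001 0 0.009 0; 0.013 0.001 -0.003 0.009 0; 0.020 0.001 -0.006 0.009 0; 0.027 0.001 -0.0095 0.009 0; 0.034 0.001 -0.013 0.009 0'; python3 rel.py 0.486 -0.12 0.225 0
```

```text
clock: 5.3
position: [0.4883, -0.1547, 0.2135]
ee_rot: [2.223, 2.216, 0.002]
force: [1.8, -13.5, -4.6]
width: 0.007
gripper_force: 8.2
shift [ 0.0346 -0.0023 -0.0116] roll -0.003 pos [ 0.4883 -0.1547  0.2135] ytool -0.2 tilt 0.21 F [  1.8 -13.5  -4.6] q [-0.18  0.55  0.53  2.08 -0.47  0.63  0.67] t 5.3 w 0.007
```

```bash
python3 -m inch '0.008 -0.001 -0.002 0 0; 0.016 -0.002 -0.005 0 0; 0.024 -0.002 -0.009 0 0; 0.032 -0.002 -0.013 0 0; 0.032 -0.002 -0.013 0 0'; python3 rel.py 0.486 -0.09 0.24 0; python3 - <<'E'
from h import *
for c in("scene","top"):
    arm.get_image(c)
    r=arm.place_of(c,"board")
    print(c,[(np.round(k["point"],1).tolist(),round(k["conf"],2)) for k in r])
E
```

```text
clock: 5.8
position: [0.4868, -0.1236, 0.2268]
ee_rot: [2.222, 2.214, 0.002]
force: [0.7, -8.5, 3.6]
width: 0.005
gripper_force: 3.8
shift [ 0.0335 -0.0008 -0.0133] roll -0.004 pos [ 0.4868 -0.1236  0.2268] ytool -0.2 tilt 0.31 F [ 0.7 -8.5  3.6] q [-0.27  0.52  0.56  2.09 -0.45  0.64  0.6 ] t 5.8 w 0.005
scene [([249.9, 266.7], 0.74)]
top [([211.0, 304.0], 0.91)]
```

```bash
python3 -m inch '0.008 0 -0.003 0 0; 0.016 0 -0.007 0 0; 0.024 0 -0.011 0 0; 0.032 0 -0.015 0 0; 0.032 0 -0.015 0 0'; python3 rel.py 0.486 -0.06 0.255 0;  python3 v.py p2 120 300 180 360; python3 - <<'E'
from h import *
P=[(c,arm.place_of(c,"board")) for c in("scene","top")]
print(P); print(tri([(c,r[0]["point"]) for c,r in P]))
E
```

```text
clock: 6.5
position: [0.4866, -0.0904, 0.2413]
ee_rot: [2.222, 2.216, 0.003]
force: [1.0, -4.4, 2.4]
width: 0.006
gripper_force: 1.7
shift [ 0.0304 -0.0006 -0.0137] roll -0.003 pos [ 0.4866 -0.0904  0.2413] ytool -0.2 tilt 0.19 F [ 1.  -4.4  2.4] q [-0.36  0.49  0.59  2.1  -0.43  0.67  0.52] t 6.5 w 0.006
[('scene', [{'point': [237.7, 258.8], 'conf': 0.65}]), ('top', [{'point': [210.6, 292.0], 'conf': 0.97}])]
(array([ 0.48261746, -0.01480052,  0.11035729]), [np.float64(0.005812698504049922), np.float64(0.005812698504049808)])
```

View pics/p2.png

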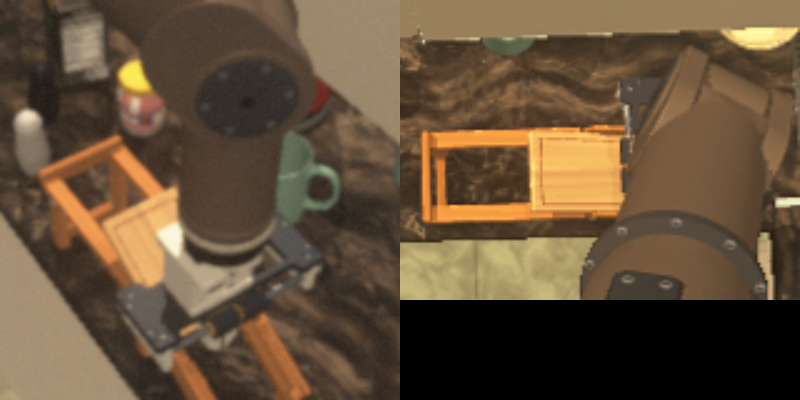

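The board is straight on the slope, with its leading edge past the crest at (530,170) in the right-hand crop. The wrist comes close to the cabinet front, so I work out by how much before pushing on.

```bash
python3 - <<'E'
from h import *
for z in(.35,.45,.55): print(z,onz("top",(158,336),z).round(3), onz("top",(151.5,322),z).round(3))
print(pix("top",[[.58,0,.36],[.58,-.1,.36]]))
E
python3 -m inch '0.008 0 -0.003 0 0; 0.016 0 -0.007 0 0; 0.022 0 -0.010 0 0; 0.022 0 -0.010 0 0'; python3 rel.py 0.486 -0.06 0.265 0
```

```text
0.35 [ 0.573 -0.096  0.35 ] [ 0.589 -0.065  0.35 ]
0.45 [ 0.549 -0.074  0.45 ] [ 0.563 -0.047  0.45 ]
0.55 [ 0.525 -0.052  0.55 ] [ 0.537 -0.028  0.55 ]
[[155.01039052 294.529273  ]
 [153.77850321 338.22629368]]
clock: 7.1
position: [0.4859, -0.0682, 0.2501]
ee_rot: [2.224, 2.219, 0.001]
force: [0.3, -2.7, 1.7]
width: 0.008
gripper_force: 1.0
shift [ 0.0082  0.     -0.0149] roll -0.002 pos [ 0.4859 -0.0682  0.2501] ytool -0.1 tilt 0.02 F [ 0.3 -2.7  1.7] q [-0.42  0.47  0.6   2.1  -0.42  0.69  0.46] t 7.1 w 0.008
```

```bash
python3 -m inch '-0.008 0 0 0 0; -0.008 0 -0.01 0 0; -0.008 0 -0.018 0 0; -0.008 0 -0.018 0 0'; python3 rel.py 0.486 -0.06 0.268 0; python3 v.py p3 120 300 180 360
```

```text
clock: 7.5
position: [0.4862, -0.0768, 0.2688]
ee_rot: [2.225, 2.217, 0.002]
force: [-0.1, -0.2, 0.1]
width: 0.001
gripper_force: 0.0
shift [ 0.0168 -0.0002  0.0009] roll -0.003 pos [ 0.4862 -0.0768  0.2688] ytool -0.2 tilt 0.09 F [-0.1 -0.2  0.1] q [-0.42  0.44  0.63  2.08 -0.39  0.73  0.45] t 7.5 w 0.001
```

View pics/p3.png

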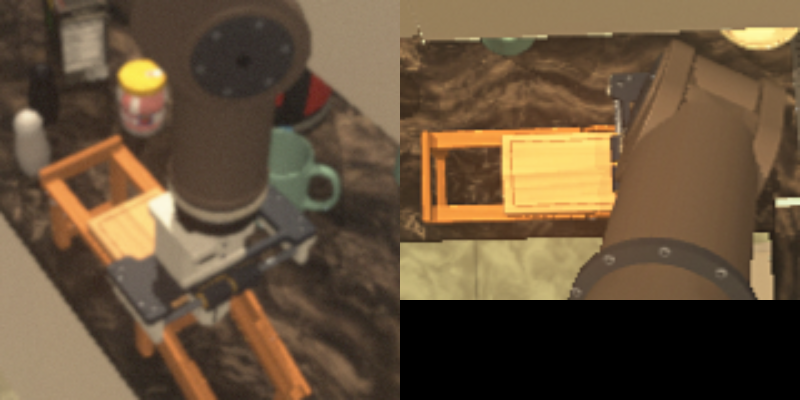

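The board has tipped and lies flat and centred across the deck, from (503,135) to (613,213) in the right-hand crop. Next I push it level.

```bash
python3 -m inch '0.01 0 0 0 0; 0.02 0 0 0 0; 0.03 0 0 0 0; 0.04 0 0 0 0; 0.05 0 0 0 0'; python3 -m inch '0.008 0 0 0 0; 0.016 0 0 0 0; 0.023 0 0 0 0; 0.023 0 0 0 0'; python3 rel.py 0.486 -0.003 0.268 0
```

```text
clock: 8.1
position: [0.4859, -0.0254, 0.2676]
ee_rot: [-2.224, -2.219, 0.0]
force: [0.5, -0.9, -0.6]
width: 0.003
gripper_force: 0.3
clock: 8.5
position: [0.4861, -0.0025, 0.2677]
ee_rot: [-2.223, -2.219, -0.0]
force: [-0.5, -0.3, -0.3]
width: 0.003
gripper_force: 0.0
shift [-0.0005 -0.0001 -0.0003] roll -0.002 pos [ 0.4861 -0.0025  0.2677] ytool -0.1 tilt 0.03 F [-0.5 -0.3 -0.3] q [-0.58  0.44  0.63  2.1  -0.39  0.72  0.3 ] t 8.5 w 0.003
```

```bash
python3 -m inch '-0.015 -0.01 0 0 0; -0.015 -0.01 -0.05 0 0; -0.015 -0.02 -0.12 0 0.0; -0.015 -0.02 -0.12 0 0; -0.015 -0.02 -0.12 0 0'; python3 -m inch '-0.1 -0.04 -0.01 0 0.08;-0.1 -0.04 -0.01 0 0.08;-0.1 -0.04 -0.01 0 0.08'; python3 rel.py 0.46 0.283 0.35 0; cat > m.py <<'E'
from h import *
np.set_printoptions(precision=4,suppress=True)
a=save("scene","s4");b=save("top","t4")
for q in["board","deck","shaker_mid"]:
    P=[(c,arm.place_of(c,q)) for c in("scene","top")]
    for i in P[0][1]:
        for j in P[1][1]:
            x,e=tri([("scene",i["point"]),("top",j["point"])]);print(q,x,round(e[0],4),round(i["conf"],2),round(j["conf"],2))
for c in("scene","top"):
    for r in arm.silhouettes(c,"board")[:1]:
        m=r["region"].astype(np.uint8);ct=max(cv2.findContours(m,0,2)[0],key=cv2.contourArea)
        bx=cv2.boxPoints(cv2.minAreaRect(ct));print(c,"board",np.array([onz(c,p[::-1],.117)[:2] for p in bx]).round(3).tolist())
    for r in arm.silhouettes(c,"shaker_mid"):
        i,j=np.nonzero(r["region"]);print(c,"shaker",r["conf"],i.min(),i.max(),j.min(),j.max())
A=cv2.resize(a[120:300,170:350],(400,400));B=cv2.resize(b[140:260,160:320],(400,300))
cv2.imwrite("pics/p4.png",np.hstack([A,np.pad(B,((0,100),(0,0),(0,0)))])[:,:,::-1])
E
python3 m.py
```

```text
clock: 9.0
position: [0.466, -0.0205, 0.3904]
ee_rot: [2.225, 2.215, 0.008]
force: [0.7, -0.6, -0.9]
width: 0.0
gripper_force: 0.0
clock: 9.3
position: [0.4226, -0.1239, 0.3974]
ee_rot: [-2.233, -2.209, 0.001]
force: [-0.8, 0.3, 0.1]
width: 0.219
gripper_force: 0.0
shift [0.4073 0.0332 0.0472] roll -0.011 pos [ 0.4226 -0.1239  0.3974] ytool -0.6 tilt 0.05 F [-0.8  0.3  0.1] q [-0.56  0.15  0.83  2.05 -0.13  0.99  0.34] t 9.3 w 0.219
board [0.4863 0.0806 0.1062] 0.0009 0.72 0.92
shaker_mid [0.4365 0.2676 0.1531] 0.0272 0.68 0.58
shaker_mid [0.4919 0.3699 0.0585] 0.0455 0.68 0.49
shaker_mid [0.4699 0.2737 0.0662] 0.0002 0.64 0.58
shaker_mid [ 0.538   0.3918 -0.0598] 0.0162 0.64 0.49
shaker_mid [0.47   0.2558 0.1552] 0.0084 0.64 0.58
shaker_mid [0.5326 0.362  0.051 ] 0.0049 0.64 0.49
scene board [[0.439, 0.146], [0.506, 0.145], [0.484, 0.059], [0.421, 0.062]]
scene shaker 0.8 169 197 187 202
scene shaker 0.59 148 175 193 206
top board [[0.53, 0.151], [0.53, 0.008], [0.435, 0.009], [0.435, 0.15]]
top shaker 0.68 209 223 186 201
top shaker 0.59 191 205 163 177
```

View pics/p4.png

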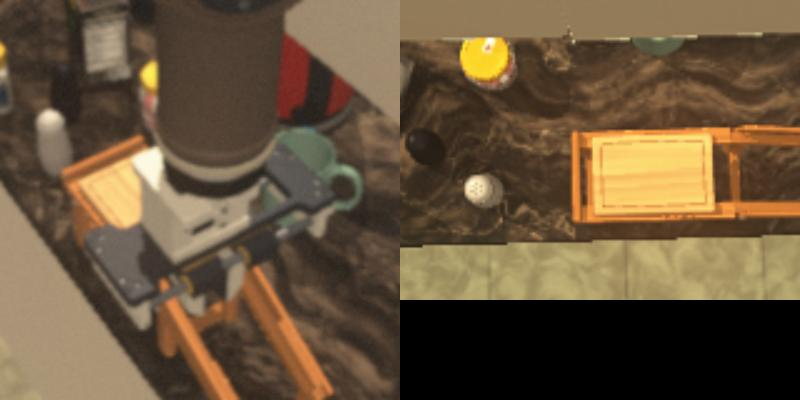

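The board lies flat and straight in the middle of the deck, centred at about (0.484, 0.080). The shaker stands clear at (485,190) in the right-hand crop. I refine its position by fitting its cylinder to the silhouettes.

```bash
python3 - <<'E'
from h import *
from scipy.optimize import least_squares
a=np.linspace(0,2*np.pi,40)
P=np.concatenate([np.c_[r*np.cos(a),r*np.sin(a),0*a+z] for r,z in((.022,0),(.022,.07),(.018,.083),(.008,.09))])
B={"scene":(169,197,187,202),"top":(209,223,186,201)}
def f(p):
    o=[]
    for c,b in B.items():
        q=pix(c,P+[p[0],p[1],0]);o+=[q[:,0].min()-b[0]+.5,q[:,0].max()-b[1]-.5,q[:,1].min()-b[2]+.5,q[:,1].max()-b[3]-.5]
    return np.array(o)
r=least_squares(f,[.47,.28]);print(r.x,r.fun.round(1))
E
python3 -m inch '0.2 0.03 0 0 0.09;0.2 0.03 0 0 0.09;0.2 0.03 0 0 0.09;0.2 0.03 0 0 0.09;0.2 0.03 0 0 0.09'; python3 rel.py 0.47 0.28 0.32 0
```

```text
[0.47870657 0.28676456] [-0.4  2.  -1.5  0.5 -1.4 -0.3 -1.2  0.7]
clock: 10.4
position: [0.4568, 0.0884, 0.3975]
ee_rot: [-2.214, -2.228, -0.002]
force: [-0.2, -0.2, 0.6]
width: 0.979
gripper_force: 0.0
shift [0.1914 0.0144 0.0777] roll 0.007 pos [0.4568 0.0884 0.3975] ytool 0.4 tilt 0.07 F [-0.2 -0.2  0.6] q [-0.89  0.19  0.69  2.   -0.15  1.   -0.12] t 10.4 w 0.979
```

```bash
python3 -m inch '0.195 0.017 0 0.007 0.0918;0.195 0.017 0 0.007 0.0918;0.195 0.017 0 0.007 0.0918;0.195 0.017 0 0.007 0.0918;0.195 0.017 0.05 0.007 0.0918'; python3 rel.py 0.474 0.284 0.214 0; python3 - <<'E'
from h import *
for c in("scene","top"):
    arm.get_image(c); print(c,[(np.round(k["point"],1).tolist(),round(k["conf"],2)) for k in arm.place_of(c,"shaker_mid")])
E
```

```text
clock: 10.9
position: [0.4756, 0.2847, 0.3513]
ee_rot: [-2.222, -2.221, -0.02]
force: [1.3, 0.6, -1.5]
width: 1.005
gripper_force: 0.0
shift [-0.0019 -0.0028  0.1373] roll -0.001 pos [0.4756 0.2847 0.3513] ytool -0.0 tilt 0.71 F [ 1.3  0.6 -1.5] q [-1.06  0.4   0.58  1.86 -0.27  0.95 -0.36] t 10.9 w 1.005
scene [([183.7, 194.9], 0.61), ([156.1, 197.5], 0.61)]
top []
```

```bash
python3 -c "
from h import *
for p in [(183.7,194.9),(182.8,192.6),(183,194.5)]: print(onz('scene',p,.045).round(4))
print(onz('top',(219.2,193.2),.045).round(4),onz('top',(216,193.5),.06).round(4))"
python3 -m inch '-0.001 -0.002 0.05 0 0.0918;-0.001 -0.002 0.05 0 0.0918;-0.001 -0.002 0.05 0 0.0918'; python3 rel.py 0.474 0.282 0.214 0; python3 v.py p5 130 250 150 270
```

```text
[0.479  0.2812 0.045 ]
[0.4754 0.2879 0.045 ]
[0.4794 0.2842 0.045 ]
[0.466  0.2861 0.045 ] [0.4745 0.2826 0.06  ]
clock: 11.4
position: [0.4726, 0.2745, 0.2995]
ee_rot: [2.235, 2.208, 0.0]
force: [0.6, -0.2, 0.3]
width: 1.001
gripper_force: 0.0
shift [0.0075 0.0013 0.0855] roll -0.012 pos [0.4726 0.2745 0.2995] ytool -0.7 tilt 0.02 F [ 0.6 -0.2  0.3] q [-1.03  0.46  0.56  1.92 -0.32  0.85 -0.32] t 11.4 w 1.001
```

View pics/p5.png

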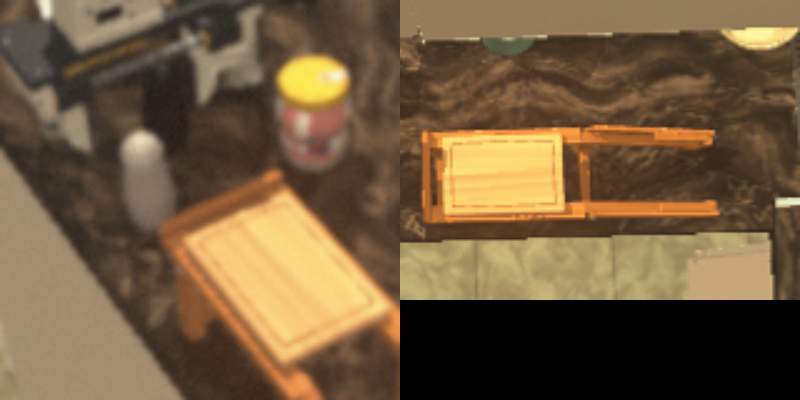

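Board is clean on the deck; the shaker's middle is at raw pixel (185,194), about (0.477, 0.283), between the fingers. Next I go down and grip.

```bash
python3 -m inch '0.009 0.002 0 -0.012 0.0918;0.009 0.002 0.03 -0.012 0.0918;0.009 0.002 0.06 -0.012 0.0918;0.009 0.002 0.085 -0.012 0.0918;0.009 0.002 0.085 -0.012 0.0918'; python3 rel.py 0.475 0.283 0.214 0
```

```text
clock: 12.0
position: [0.4734, 0.2848, 0.2112]
ee_rot: [-2.217, -2.224, 0.005]
force: [-0.2, -1.6, -0.7]
width: 1.002
gripper_force: 0.0
shift [-0.0018  0.0016 -0.0028] roll 0.003 pos [0.4734 0.2848 0.2112] ytool 0.2 tilt 0.18 F [-0.2 -1.6 -0.7] q [-0.97  0.59  0.47  1.97 -0.41  0.67 -0.24] t 12.0 w 1.002
```

```bash
python3 -m inch '0 0.001 -0.002 0 0.05;0 0.001 -0.002 0 0.03;0 0.001 -0.002 0 0.03;0 0.001 -0.002 0 0.03;0 0.001 -0.002 0 0.03' 15;python3 -m inch '0 0 0 0 0.03; 0 0 0 0 0.03;0 0 0 0 0.03' ; python3 rel.py 0.475 0.283 0.214 0; python3 v.py p6 130 250 150 270
```

```text
clock: 12.5
position: [0.4752, 0.2845, 0.2153]
ee_rot: [-2.219, -2.224, -0.002]
force: [-0.1, -0.0, -0.2]
width: 0.615
gripper_force: 0.0
clock: 12.8
position: [0.4754, 0.2844, 0.2149]
ee_rot: [2.219, 2.223, 0.001]
force: [0.6, 0.6, 1.6]
width: 0.423
gripper_force: 14.9
shift [-0.0014 -0.0004  0.0009] roll 0.002 pos [0.4754 0.2844 0.2149] ytool 0.1 tilt 0.05 F [0.6 0.6 1.6] q [-0.97  0.59  0.47  1.97 -0.41  0.68 -0.24] t 12.8 w 0.423
```

View pics/p6.png

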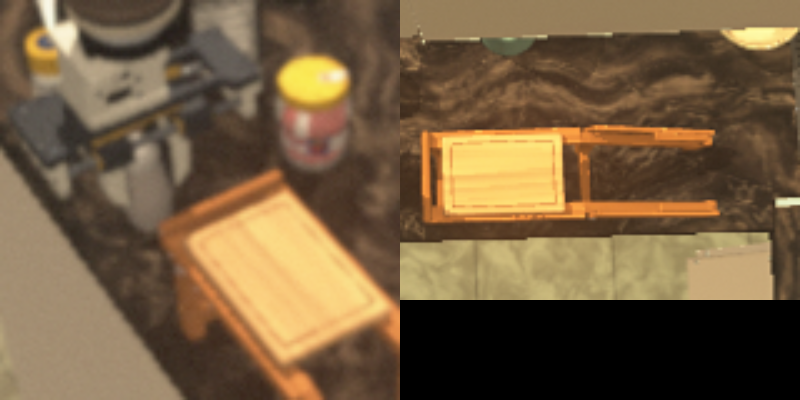

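The gripper holds the shaker at 39 mm opening with 15 N, and its body tapers. The jam jar and board are untouched. Now I lift.

```bash
python3 -m inch '0 0 0 0 0.03;0 0 -0.01 0 0.03;0 0 -0.03 0 0.03;0 0 -0.06 0 0.03;0 0 -0.1 0 0.03' 20;python3 -m inch '0 0 -0.03 0 0.03;0 0 -0.06 0 0.03;0 0 -0.07 0 0.03;0 0 -0.07 0 0.03'; python3 rel.py 0.483 0.080 0.38 0
```

```text
clock: 13.4
position: [0.474, 0.2839, 0.3148]
ee_rot: [-2.219, -2.223, 0.007]
force: [0.5, 0.3, -1.7]
width: 0.422
gripper_force: 19.6
clock: 13.8
position: [0.4751, 0.2844, 0.3858]
ee_rot: [-2.219, -2.224, -0.003]
force: [-0.9, -0.4, -1.2]
width: 0.421
gripper_force: 19.6
shift [-0.2044  0.0075  0.0055] roll 0.002 pos [0.4751 0.2844 0.3858] ytool 0.1 tilt 0.12 F [-0.9 -0.4 -1.2] q [-1.09  0.37  0.61  1.81 -0.24  1.04 -0.38] t 13.8 w 0.421
```

```bash
python3 -m inch '-0.03 0 0 0 0.03;-0.07 0 0 0 0.03;-0.11 0.0 0 0 0.03;-0.15 0.003 0 0 0.03;-0.18 0.006 0 0 0.03';python3 -m inch '-0.02 0.001 0 0 0.03;-0.024 0.001 0 0 0.03;-0.024 0.001 0 0 0.03'; python3 rel.py 0.483 0.080 0.345 0;  python3 v.py p7 130 250 150 270; python3 - <<'E'
from h import *
for c in("scene","top"):
    print(c,[(np.round(k["point"],1).tolist(),round(k["conf"],2),onz(c,k["point"],.216).round(3)) for k in arm.place_of(c,"shaker_mid")])
    print(c,[(np.round(k["point"],1).tolist(),round(k["conf"],2),onz(c,k["point"],.112).round(3)) for k in arm.place_of(c,"board")])
E
```

```text
clock: 14.3
position: [0.4804, 0.1018, 0.3831]
ee_rot: [-2.22, -2.221, 0.005]
force: [0.1, 0.2, -1.7]
width: 0.42
gripper_force: 19.6
clock: 14.6
position: [0.4819, 0.0802, 0.3836]
ee_rot: [-2.22, -2.221, 0.003]
force: [-0.4, -0.3, -2.2]
width: 0.424
gripper_force: 19.6
shift [-0.0001  0.0011  0.0386] roll 0.001 pos [0.4819 0.0802 0.3836] ytool 0.0 tilt 0.12 F [-0.4 -0.3 -2.2] q [-0.82  0.26  0.68  1.96 -0.2   0.98 -0.05] t 14.6 w 0.424
scene [([181.2, 232.1], 0.84, array([0.48 , 0.079, 0.216]))]
scene [([213.2, 236.8], 0.6, array([0.486, 0.073, 0.112]))]
top [([195.6, 170.0], 0.66, array([0.516, 0.318, 0.216]))]
top []
```

View pics/p7.png

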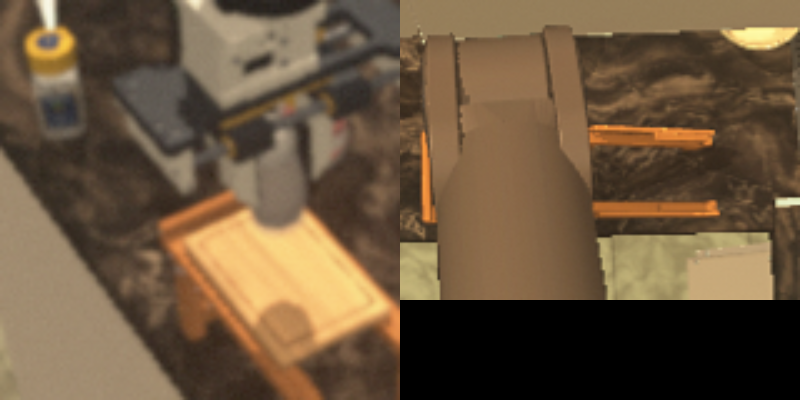

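The shaker hangs upright over the board, its middle at about (0.480, 0.079), and the spice jar is untouched. Next I lower it.

```bash
python3 -m inch '0 0.002 0.01 0 0.03;0 0.002 0.025 0 0.03;0 0.002 0.038 0 0.03;0 0.002 0.044 0 0.03;0 0.002 0.044 0 0.03'; python3 rel.py 0.483 0.080 0.333 0
```

```text
clock: 15.4
position: [0.4841, 0.0804, 0.3397]
ee_rot: [-2.219, -2.223, 0.003]
force: [0.6, -0.8, -1.6]
width: 0.426
gripper_force: 19.6
shift [-0.0004 -0.0011  0.0067] roll 0.002 pos [0.4841 0.0804 0.3397] ytool 0.1 tilt 0.12 F [ 0.6 -0.8 -1.6] q [-0.79  0.33  0.66  2.01 -0.25  0.88  0.01] t 15.4 w 0.426
```

```bash
python3 -m inch '0 0 0.002 0 0.03;0 0 0.004 0 0.03;0 0 0.006 0 0.03;0 0 0.006 0 0.03'; python3 -m inch '0 0 0.001 0 0.03;0 0 0.001 0 0.03'; python3 rel.py 0.483 0.080 0.333 0
```

```text
clock: 15.8
position: [0.4844, 0.0804, 0.3347]
ee_rot: [-2.219, -2.224, -0.0]
force: [0.1, -0.1, -1.5]
width: 0.425
gripper_force: 19.6
clock: 16.0
position: [0.4844, 0.0804, 0.3338]
ee_rot: [-2.219, -2.224, -0.0]
force: [-0.1, 0.3, -1.2]
width: 0.423
gripper_force: 19.6
shift [-0.0004 -0.0014  0.0008] roll 0.002 pos [0.4844 0.0804 0.3338] ytool 0.1 tilt 0.01 F [-0.1  0.3 -1.2] q [-0.78  0.33  0.65  2.02 -0.26  0.87  0.02] t 16.0 w 0.423
```

```bash
python3 -m inch '0 0 0.001 0 0.03;0 0 0.001 0 0.03'; python3 -m inch '0 0 0.001 0 0.03;0 0 0.001 0 0.03';python3 -m inch '0 0 0.001 0 0.03;0 0 0.001 0 0.03'
```

```text
clock: 16.2
position: [0.4844, 0.0804, 0.3327]
ee_rot: [-2.219, -2.224, 0.0]
force: [0.1, 0.8, -3.4]
width: 0.424
gripper_force: 19.6
clock: 16.4
position: [0.4845, 0.0805, 0.3319]
ee_rot: [-2.219, -2.224, -0.001]
force: [-0.3, 0.1, 0.1]
width: 0.427
gripper_force: 19.8
clock: 16.6
position: [0.4847, 0.0805, 0.3316]
ee_rot: [-2.219, -2.223, -0.002]
force: [-3.0, 0.7, 12.3]
width: 0.421
gripper_force: 20.5
```

```bash
python3 -m inch '0 0 -0.001 0 0.03;0 0 -0.001 0 0.045;0 0 -0.001 0 0.06;0 0 -0.001 0 0.085;0 0 -0.001 0 0.09' 5; python3 -m inch '0 0 0 0 0.09;0 0 0 0 0.09;0 0 0 0 0.09;0 0 -0.02 0 0.09;0 0 -0.05 0 0.09'; python3 rel.py 0.42 0.080 0.42 0
```

```text
clock: 17.1
position: [0.4844, 0.0803, 0.3316]
ee_rot: [2.219, 2.223, -0.0]
force: [-0.4, -0.6, 0.8]
width: 0.705
gripper_force: 0.0
clock: 17.6
position: [0.4838, 0.0804, 0.3811]
ee_rot: [-2.219, -2.223, 0.005]
force: [0.0, 0.5, 0.6]
width: 0.981
gripper_force: 0.0
shift [-0.0003 -0.0639 -0.0387] roll 0.002 pos [0.4838 0.0804 0.3811] ytool 0.1 tilt 0.2 F [0.  0.5 0.6] q [-0.82  0.27  0.68  1.96 -0.2   0.98 -0.04] t 17.6 w 0.981
```

```bash
python3 -m inch '0 0 -0.03 0 0.09;0 -0.0 -0.05 0 0.09;-0.05 -0.03 -0.05 0 0.09;-0.1 -0.04 -0.05 0 0.09;-0.15 -0.04 -0.05 0 0.09';python3 -m inch '-0.1 0 0 0 0.09;-0.1 0 0 0 0.09;-0.1 0 0 0 0.09'; python3 m.py; python3 rel.py 0.42 0.080 0.42 0
```

```text
clock: 18.1
position: [0.4435, -0.0622, 0.4319]
ee_rot: [-2.216, -2.225, -0.002]
force: [2.0, 0.4, 0.2]
width: 0.981
gripper_force: 0.0
clock: 18.4
position: [0.4436, -0.168, 0.4325]
ee_rot: [2.228, 2.21, -0.001]
force: [0.1, 1.4, -1.3]
width: 0.98
gripper_force: 0.0
board [0.482  0.0784 0.1096] 0.0018 0.83 0.75
board [0.4798 0.0772 0.1686] 0.0058 0.48 0.75
shaker_mid [ 0.6239  0.3956 -0.192 ] 0.0402 0.93 0.76
shaker_mid [0.4898 0.0854 0.1557] 0.0026 0.93 0.73
shaker_mid [0.545  0.3572 0.0614] 0.0042 0.9 0.76
shaker_mid [0.4482 0.0946 0.3016] 0.0284 0.9 0.73
scene shaker 0.81 181 214 226 243
scene shaker 0.63 148 175 193 206
top board [[0.53, 0.147], [0.529, 0.008], [0.441, 0.009], [0.442, 0.147]]
top shaker 0.61 190 228 229 346
top shaker 0.57 201 216 252 267
top shaker 0.53 191 205 162 177
shift [ 0.2406 -0.0246  0.0118] roll 0.003 pos [ 0.4453 -0.1606  0.4317] ytool 0.2 tilt 0.01 F [0.  0.  0.5] q [-0.49  0.19  0.87  1.94 -0.16  1.09  0.45] t 19.0 w 0.978
```

View pics/p4.png

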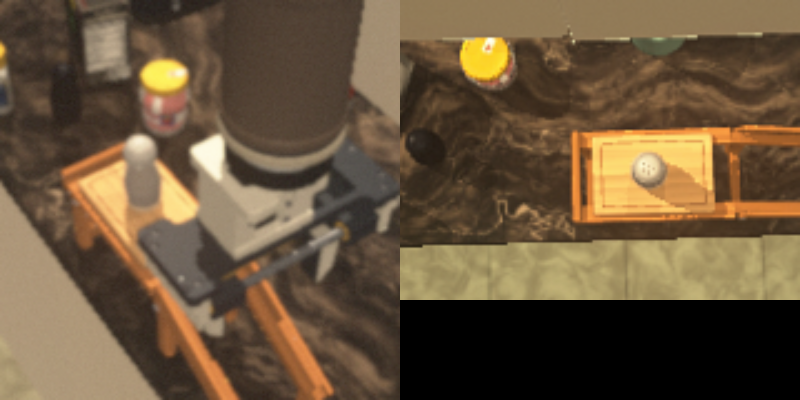

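The shaker stands upright at the middle of the flat board, at (650,170) in the right-hand crop. The jars are undisturbed and the robot touches nothing.

```bash
python3 -c "
from cell import arm
print(arm.sign_off())"
```

```text
the job is handed in; nothing more can be done
None
```

The job is handed in at about 19 s of the 72 s allowed: the board lies flat on the deck, the salt shaker stands upright at about its middle with the gripper clear, and the other jars stand where they were.

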